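# Set the length stop of a juice-bar fruit cutter

## Robot

A 6-joint arm with a two-finger parallel gripper is mounted at the origin on the work surface. World frame = base frame: x ahead of the robot, y to its left, z up, the work surface at z = 0. Lengths are in m, angles in rad, forces in N, time in s.
With the tool pointing down it reaches from about 0.4 to 0.825 m from the base axis. Payload 7 kg.
Tool frame: the origin (TCP) lies at the very end of the fingers, on their centre line; the grasp point (between the pads) lies 19 mm behind it (tcp_to_grasp is the distance from the TCP to the grasp point, in m); x points along the fingers, z is the direction in which the jaws open and shut, and the axes are right-handed (so a half turn about x gives the same grasp; the last joint's range is limited). The gripper opens to 88 mm and grips with 3 to 60 N. Pads are 19 mm wide; open, the fingers measure 130 mm over their backs; the gripper's body (78 mm by 193 mm) begins 47 mm behind the grasp point.
Start: joints at [-0.929, 0.359, 0.012, 0, -1.224, -0.288], TCP at [0.234, -0.633, 0.205] pointing down, gripper open.
Joint ranges: [-3.07, 3.07], [-1.43, 2.12], [-1.02, 1.25], [-3.03, 1.67], [-3.05, -0], [-3.03, 3.03]. Speed limits (rad/s): [2.39, 2.39, 3.01, 3.14, 3.14, 3.14].

## Interface

Orientations are given as [roll, pitch, yaw] about the fixed x, y, z axes, in that order (R = Rz(yaw) Ry(pitch) Rx(roll)).
In Python, from station import get_state, grab_frame, job_done, tcp_to_grasp gives the robot as it stands. The module is installed in compiled form; this text tells all that it offers.
- The arm moves only by the shell command python3 -m crank 'ROWS' [FORCE]. ROWS is JSON, a list of rows, each a list of 7 numbers: the shift along the tool's x, y, z in m, then the turn, a rotation vector about the tool's x, y, z in rad, then the opening, from 0 (shut) to 1 (fully open). In form: [[x, y, z, wx, wy, wz, fingers], ...]. A call has 1 to 10 rows; each row is the pose to reach, as a shift and turn from the pose commanded when the call began, along the tool's axes at that moment; what a row does not reach only later rows make up. A row lasts 1/8 s, in which the tool goes at most 62.5 mm and 10.7 degrees, less where a joint would pass 70% of its speed; a pose out of reach is approached as far as the arm can. A call with a gripper value outside its range is refused whole. The fingers move at their own pace and stop on an object; FORCE is the grip in N (left out, the last holds). Time passes only in rows, so rows that repeat a pose let the fingers close. It gives the time, the measured TCP pose, the force and the opening at its end, in the units of the state.
- get_state(): the state, without advancing time (a new reading comes with each control period).
- grab_frame(name): name is "side" or "top" or "wrist"; returns a dict with "pixels" (384x512x3 uint8, red, green, blue), "vfov" (degrees; the focal length in pixels is half the picture's height over the tangent of half this angle, whatever the lens; pixels are square), "cx", "cy" (the principal point, pixels), "k1" (the pictures are not rectified: a ray, as slopes to the right and down, at radius r is drawn at 1 + k1 r^2 times it, then the intrinsics apply), "extrinsics" (4x4, takes a point from world to camera coordinates). Camera axes: x right, y up, looking along -z (the intrinsics and any distortion apply to the point x, -y, -z); pixel columns grow to the right and rows downward; lengths in m; the calibration is good to about 2 mm. A picture is of the moment at which its call begins. There is no depth.
- job_done(): hands the job in, once; it reports no verdict.
The state is a dict: "t": time; "q": joint angles; "qd": joint speeds; "joint_efforts": joint torques, N m; "eef_pos": TCP position; "ee_rot": TCP orientation; "force": force on the tool from outside, world axes, zero at the start; "moment": the same for the moment, N m; "width": finger opening in m.
Only numpy, scipy, OpenCV 4.12 (cv2) and the standard library are available. Lean on these libraries where they do the work, as an engineer would, in place of code of your own. Each camera call takes 0.05 s, during which the arm holds its last target.

## Task

On the fruit cutter, turn the handwheel by its upright grip until the fence's pointer stands between the two prongs of the forked clip on the scale rail (not at the clip with the single round stud). Move the fence only with the handwheel, then let go of it, and leave the tumbler, the mug and the spoon where they are.

Things in the scene. Friction and masses are not known exactly. Their poses are not given: they have to be found in the camera images.
- cutter: Fruit cutter fixed to the counter: steel base 200 x 420 mm, white bed. Origin: centre of its underside. +y runs along the bed, from the grey gearbox with the handwheel (centred at -150 mm) to the blade frame (at +190 mm, 179 mm high); +x is the side of the scale rail (dark, top 50 mm up, white ticks every 10 mm); z up. Only the crank grip and the blade frame are higher than 126 mm.
- hub (a point): Point on the handwheel's upright turning axis, at the same height as grip (148 mm above the counter). The wheel lies flat on the gearbox: dark rim 122 mm across, rim top 124 mm above the counter, three spokes, hub 28 mm across and 126 mm high.
- grip (a point): Centre (half-way up) of the black upright crank grip on the handwheel's rim: a round grip 22 mm across (20 mm at its foot), 48 mm tall of which 46 mm stand above the rim, top 170 mm above the counter. It circles the hub at a radius of 55 mm and spins freely on its own pin, so the hand holding it need not turn. Turning needs about 4 N sideways at the grip; the wheel stays where it is left.
- crank (a joint): Handwheel angle in rad, growing clockwise seen from above, starting anywhere from -3.14 to 3.14; end stops at -16 and 16. One full turn clockwise moves the fence 24 mm along the cutter's +y (away from the handwheel), anticlockwise brings it back; the screw cannot be driven by pushing the fence.
- fence: The sliding fence: upright plate 150 x 8 mm across the bed, top 123 mm above the counter, carried by the screw along the cutter's y, with the pointer on its scale-rail end. Origin: at counter height under the middle of the bed, in the plane of plate and pointer; axes as the cutter's.
- pointer (a point): Tip of the fence's pointer, a bare-metal bar 5 mm wide that ends over the dark scale rail, just short of the clips, 58 mm above the counter. It moves along the cutter's y with the fence.
- fork_clip: The target: bare-metal clip, 32 mm long, fixed on the scale rail, with two upright prongs, 16 mm clear between them, each 8 mm thick, tops 30 mm above the rail. Origin: midway between the prongs, on the rail's top; axes as the cutter's. The pointer is set when its tip has the same place along the cutter's y. At the start it is 20 to 60 mm from the pointer, on either side.
- stud_clip: The other bare-metal clip fixed on the scale rail, with a single round stud 16 mm across, top 30 mm above the rail: not the target. Origin under the stud on the rail's top. It lies on the other side of the pointer at the start.
- tumbler: Drinking glass, 68 mm across and 110 mm high, standing beside the gearbox. Origin: centre of its underside. To be left alone.
- mug: White mug, 80 mm across and 90 mm high, standing beyond the blade frame. Origin: centre of its underside. To be left alone.
- spoon: Metal spoon, 170 mm long, lying flat by the scale rail. To be left alone.

How it is judged:
By the outcome, as a careful person would: the job done as asked, in the order asked, and still so for the second after the job is handed in, with the robot touching nothing.
It also fails if it takes over 58 s, if anything falls off the work surface, if the arm or the gripper's body presses on something with over 40 N, if the wrist force passes 120 N, or if a joint passes its speed limit or range.

## Working session

There is one attempt and no reset: what is moved stays moved. The work goes in short steps, Python scripts to look and compute and a shell command to move; the robot and the scene stay as the last step left them, time stands still between calls to the robot, and variables do not carry over. Pictures are saved under pics/ and viewed, and the job is handed in when it is done.

```bash
mkdir -p pics; cat > h.py <<'E'
import numpy as np, cv2
from station import *
def grab(n,fn):
    f=grab_frame(n); cv2.imwrite('pics/'+fn,f['pixels'][:,:,::-1]); np.save('pics/'+fn+'.npy',f,allow_pickle=True); return f
def K(f):
    fl=f['pixels'].shape[0]/2/np.tan(np.radians(f['vfov'])/2); return fl
def proj(f,P):
    P=np.atleast_2d(P); E=f['extrinsics']; c=P@E[:3,:3].T+E[:3,3]
    s=np.c_[c[:,0]/-c[:,2],-c[:,1]/-c[:,2]]; r2=(s**2).sum(1,keepdims=True); s=s*(1+f['k1']*r2)
    return s*K(f)+[f['cx'],f['cy']]
def ray(f,uv):
    d=(np.array(uv,float)-[f['cx'],f['cy']])/K(f); s=d.copy()
    for _ in range(30): s=d/(1+f['k1']*(s@s))
    E=f['extrinsics']; R=E[:3,:3]; o=-R.T@E[:3,3]; v=R.T@np.array([s[0],-s[1],-1]); return o,v/np.linalg.norm(v)
def onz(f,uv,z):
    o,v=ray(f,uv); return o+v*(z-o[2])/v[2]
def load(fn): return np.load('pics/'+fn+'.npy',allow_pickle=True).item()
E
python3 - <<'E'
from h import *
for n in('side','top','wrist'):
    f=grab(n,n+'0.png'); o,v=ray(f,(f['cx'],f['cy'])); print(n,f['vfov'],f['cx'],f['cy'],f['k1'],o,v)
s=get_state(); print(s); print(tcp_to_grasp)
E
```

```text
side 54.546374010292624 258.0227780052441 189.40574236202804 0.03765229899357405 [0.24211844 0.68145162 0.67992205] [ 0.41040427 -0.63189489 -0.6574779 ]
top 53.80945996566856 257.5575917223049 188.32908167670584 -0.057848060485785724 [0.56648134 0.11975042 0.99194155] [ 0.0738584   0.00824163 -0.99723468]
wrist 62.51531219639339 250.23283857256015 192.58342675781657 -0.00876079809997024 [ 0.15596464 -0.66192979  0.38468314] [ 0.28937509  0.10760068 -0.95114886]
{'t': 0.15, 'q': array([-9.28880379e-01,  3.59214626e-01,  1.12755764e-02, -2.48881735e-04,
       -1.22412245e+00, -2.88109428e-01]), 'qd': array([ 3.62280075e-05, -2.32930053e-03,  2.90961258e-03,  6.88677978e-04,
        8.17172852e-04, -4.20931229e-04]), 'joint_efforts': array([-2.00778319e-03, -5.83275568e+01,  2.93289167e+01,  7.00110063e+00,
        8.77910759e-03, -1.11646943e-04]), 'eef_pos': array([ 0.23370248, -0.63282249,  0.2044467 ]), 'ee_rot': array([0.10524737, 1.56950969, 2.02976551]), 'force': array([ 0.1707531 ,  0.04133228, -0.4806233 ]), 'moment': array([-0.01895637, -0.01702589,  0.05702897]), 'width': 0.08759158830944301}
0.0188
```

View pics/top0.png

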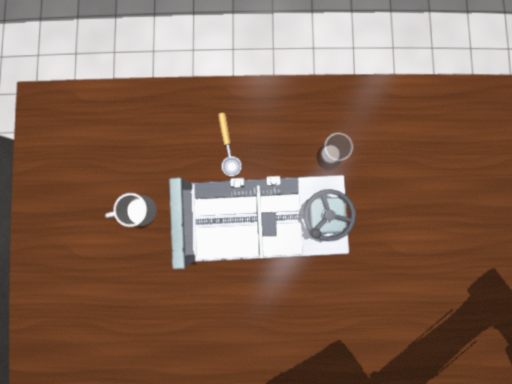

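View pics/side0.png

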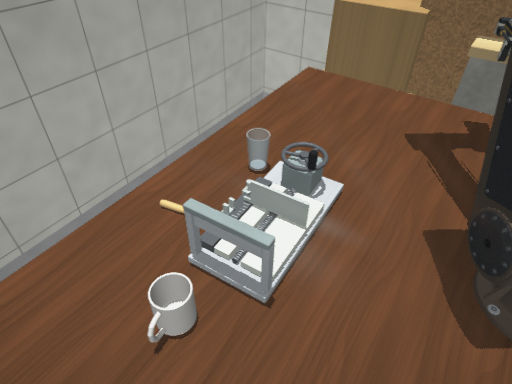

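View pics/wrist0.png

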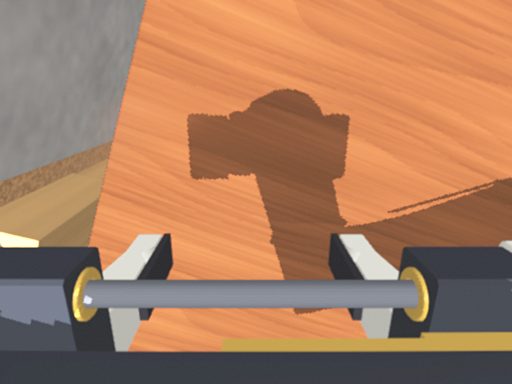

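Top view: handwheel at about (328,215), grip near (316,233), rail along the row-187 edge, clips at about (237,182) and (274,181). I'll enlarge it to see details.

```bash
python3 - <<'E'
from h import *
f=load('top0.png'); im=f['pixels'][:,:,::-1]
c=im[170:270,165:365]; cv2.imwrite('pics/topz.png',cv2.resize(c,None,fx=4,fy=4,interpolation=cv2.INTER_CUBIC))
g=load('side0.png'); c=g['pixels'][130:300,180:350,::-1]; cv2.imwrite('pics/sidez.png',cv2.resize(c,None,fx=3.5,fy=3.5,interpolation=cv2.INTER_CUBIC))
for uv,z in [((328,215),.126),((316,233),.17),((237,182),.08),((274,181),.08),((337,150),0.0)]: print(uv,onz(f,uv,z))
E
```

```text
(328, 215) [ 0.56736093 -0.03321911  0.126     ]
(316, 233) [0.52886104 0.00148693 0.17      ]
(237, 182) [0.6500597  0.17686836 0.08      ]
(274, 181) [0.65126745 0.08727682 0.08      ]
(337, 150) [ 0.73902616 -0.08402354  0.        ]
```

View pics/topz.png

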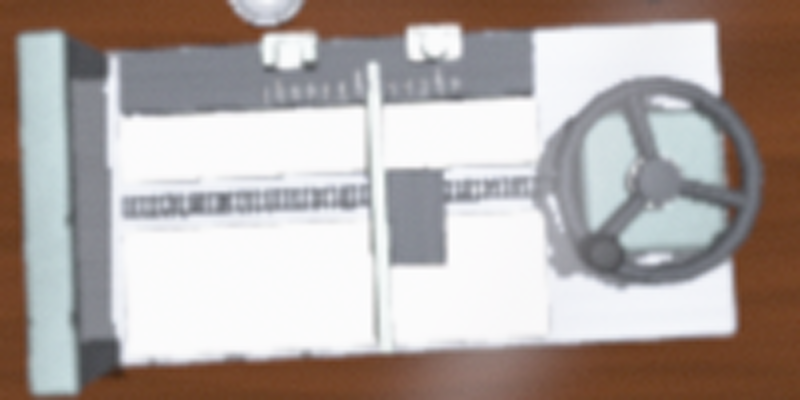

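View pics/sidez.png

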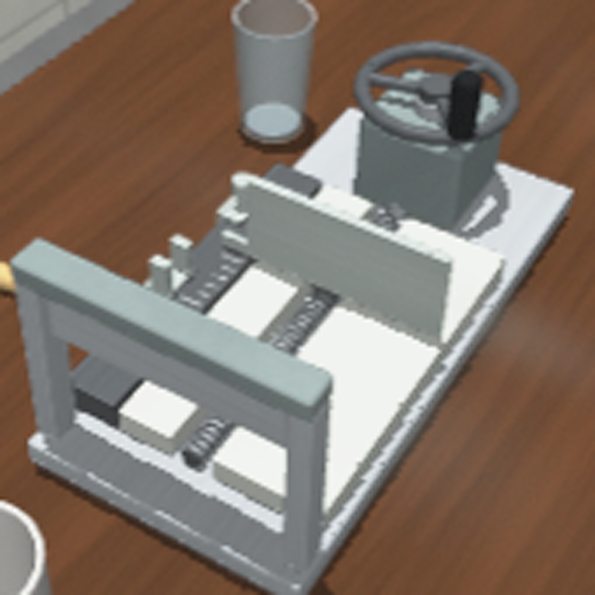

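```bash
python3 - <<'E'
from h import *
f=load('top0.png'); im=f['pixels'][:,:,::-1]
c=im[172:204,222:292]; cv2.imwrite('pics/topz2.png',cv2.resize(c,None,fx=11,fy=11,interpolation=cv2.INTER_NEAREST))
g=load('side0.png'); c=g['pixels'][165:235,215:275,::-1]; cv2.imwrite('pics/sidez2.png',cv2.resize(c,None,fx=8,fy=8,interpolation=cv2.INTER_NEAREST))
E
```

```text
(no output)
```

View pics/topz2.png

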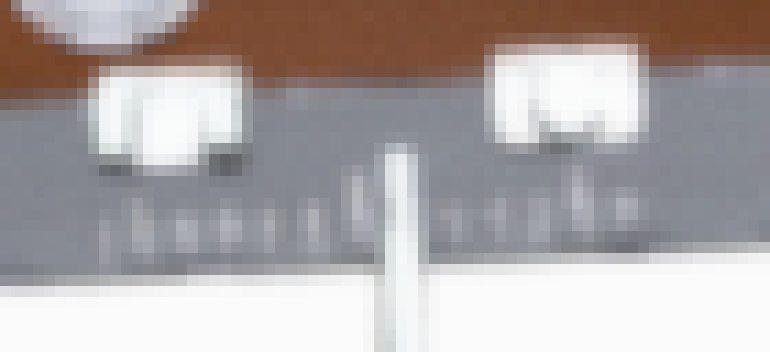

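View pics/sidez2.png

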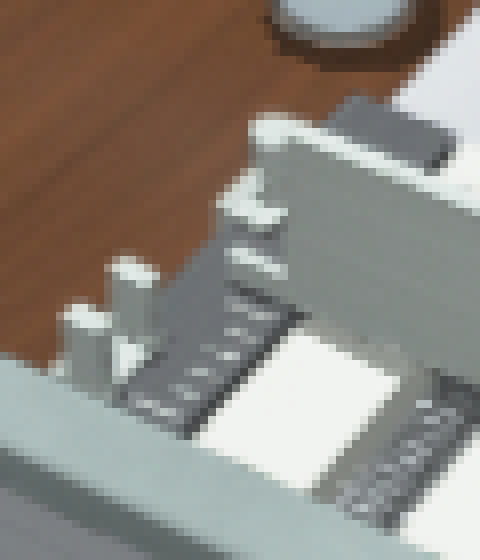

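```bash
python3 - <<'E'
from h import *
from scipy.spatial.transform import Rotation as Ro
f=load('top0.png')
u=lambda zx,zy,k,ox,oy:((zx+.5)/k-.5+ox,(zy+.5)/k-.5+oy)
hub=onz(f,u(657,182,4,165,170),.126); grip=onz(f,u(605,250,4,165,170),.17)
for z in(.05,.08): print('fork',z,onz(f,u(168,120,11,222,172),z))
print('ptr',onz(f,u(400,155,11,222,172),.06))
print('hub',hub,'grip',grip,np.linalg.norm((grip-hub)[:2]),np.degrees(np.arctan2(*(grip-hub)[1::-1])))
a=onz(f,u(0,277,11,222,172),.05);b=onz(f,u(770,240,11,222,172),.05); print('rail dir',(a-b)/np.linalg.norm(a-b),np.degrees(np.arctan2(*(a-b)[1::-1])))
s=get_state(); R=Ro.from_euler('xyz',s['ee_rot']).as_matrix(); print(R.round(4))
# grip in side view: triangulate
g=load('side0.png')
print('side proj grip top/foot',proj(g,np.r_[grip[:2],.17]),proj(g,np.r_[grip[:2],.124]),'hub',proj(g,hub))
t=np.array([*grip[:2],.27]); print('tool shift to z.27',R.T@(t-s['eef_pos']))
E
```

```text
fork 0.05 [0.6516741  0.17921235 0.05      ]
fork 0.08 [0.64896078 0.17731854 0.08      ]
ptr [0.64216388 0.12649854 0.06      ]
hub [ 0.56704723 -0.03521537  0.126     ] grip [0.53074757 0.00171589 0.17      ] 0.05178400729075035 134.505850187797
rail dir [-0.03477467  0.99939518  0.        ] 91.9928437007488
[[-6.000e-04 -9.381e-01 -3.464e-01]
 [ 1.200e-03 -3.464e-01  9.381e-01]
 [-1.000e+00  1.000e-04  1.300e-03]]
side proj grip top/foot [[312.94640968 150.87116377]] [[310.81859395 166.2991149 ]] hub [[305.00345499 153.43784439]]
tool shift to z.27 [-0.06499064 -0.49844497  0.49244371]
```

```bash
python3 -m crank '[[-0.03,-0.043,0.043,0,0,0,1],[-0.065,-0.083,0.083,0,0,0,1],[-0.065,-0.126,0.126,0,0,0,1],[-0.065,-0.169,0.169,0,0,0,1],[-0.065,-0.212,0.212,0,0,0,1],[-0.065,-0.255,0.255,0,0,0,1],[-0.065,-0.298,0.298,0,0,0,1],[-0.065,-0.341,0.341,0,0,0,1],[-0.065,-0.384,0.384,0,0,0,1],[-0.065,-0.427,0.427,0,0,0,1]]' 30
python3 -m crank '[[0,-0.04,0.038,0,0,0,1],[0,-0.071,0.065,0,0,0,1],[0,-0.071,0.065,0,0,0,1],[0,-0.071,0.065,0,0,0,1]]'
python3 - <<'E'
from h import *
f=grab('wrist','w1.png'); print(ray(f,(256,192))); print(get_state()['eef_pos'],get_state()['force'])
E
```

```text
t: 1.4
eef_pos: [0.4868, -0.0826, 0.2704]
ee_rot: [-1.677, 1.57, 0.248]
force: [1.4, -0.9, 1.0]
width: 0.0875
t: 1.9
eef_pos: [0.5302, 0.0009, 0.2698]
ee_rot: [1.489, 1.57, -2.869]
force: [-0.4, 0.1, 1.2]
width: 0.0872
(array([ 0.45253488, -0.02806919,  0.45024009]), array([ 0.28108064,  0.1227303 , -0.95180405]))
[5.30082539e-01 3.97584266e-04 2.70016518e-01] [-0.84918665 -0.17720437  0.41378553]
```

View pics/w1.png

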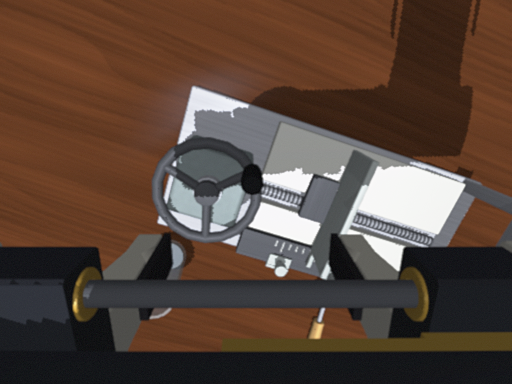

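```bash
python3 - <<'E'
from h import *
f=load('w1.png'); im=f['pixels'][:,:,::-1]
c=im[125:255,145:275]; cv2.imwrite('pics/w1z.png',cv2.resize(c,None,fx=4.5,fy=4.5,interpolation=cv2.INTER_CUBIC))
m=(im.max(2)<38).astype(np.uint8); m[:, :235]=0; m[:,270:]=0;m[:155]=0;m[200:]=0
ys,xs=np.where(m); print(len(xs),xs.min(),xs.max(),ys.min(),ys.max(),xs.mean(),ys.mean())
for h,g in [((.567,-.035),(.5307,.0017))]:
  print('hub',proj(f,[*h,.126]),'top',proj(f,[*g,.17]),'foot',proj(f,[*g,.124]))
print(onz(f,(207,188),.126))
E
```

```text
512 241 262 164 194 251.3203125 179.0078125
hub [[207.55400072 192.54946963]] top [[251.30489552 185.28670682]] foot [[251.19617388 172.90467359]]
[ 0.56232182 -0.03713787  0.126     ]
```

View pics/w1z.png

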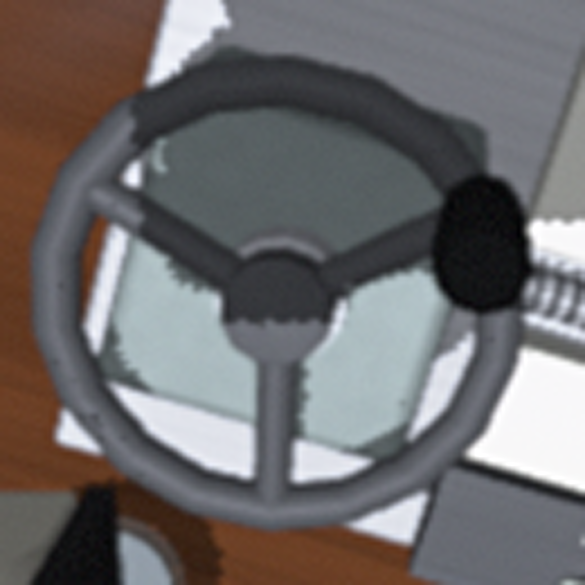

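```bash
python3 -m crank '[[0.04,0,0.001,0,0,0,1],[0.08,0,0.001,0,0,0,1],[0.11,0,0.001,0,0,0,1],[0.135,0,0.001,0,0,0,1],[0.135,0,0.001,0,0,0,1],[0.135,0,0.001,0,0,0,0.5],[0.135,0,0.001,0,0,0,0.4]]' 15
python3 - <<'E'
from h import *
f=grab('wrist','w2.png'); print(get_state()['eef_pos'],get_state()['force'],get_state()['width'])
E
```

```text
t: 2.82
eef_pos: [0.5309, 0.0018, 0.1365]
ee_rot: [-1.645, 1.569, 0.279]
force: [-0.6, 0.1, 0.5]
width: 0.0727
[0.53084578 0.00186574 0.13639525] [ 0.14195112  0.55581227 -0.12472283] 0.06911202333589866
```

View pics/w2.png

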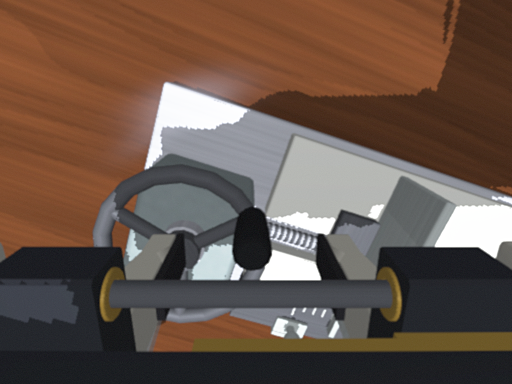

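```bash
python3 - <<'E'
from h import *
f=load('w2.png'); im=f['pixels'].max(2)
m=(im<30).astype(np.uint8); 
n,l,s,c=cv2.connectedComponentsWithStats(m); 
for i in range(1,n):
  if s[i][4]>200: print(s[i],c[i])
for g in [(.5307,.0017),(.528,.003)]:
  print(proj(f,[*g,.17]),proj(f,[*g,.124]),proj(f,[g[0]+.011*.94,g[1]+.011*.35,.17]))
print(proj(f,[.567,-.035,.126]))
E
```

```text
[ 233  207   38   62 1725] [251.3484058  238.63072464]
[156 234  29  45 720] [173.52638889 261.025     ]
[317 235  29  44 692] [327.09104046 261.0982659 ]
[  92  248   43  105 1532] [113.44712794 314.66318538]
[ 368  248   41   89 1044] [388.43965517 302.2164751 ]
[[250.76905689 256.47295919]] [[250.7237716  221.47447718]] [[250.81521195 274.80248075]]
[[254.90873868 252.92784232]] [[253.99568566 218.56168432]] [[254.8696444  271.40294651]]
[[181.2294205  251.69388916]]
```

```bash
python3 -m crank '[[0,0.002,0,0,0,0,0.3],[0,0.002,0,0,0,0,0.2],[0,0.002,0,0,0,0,0.1],[0,0.002,0,0,0,0,0.1],[0,0.002,0,0,0,0,0.1],[0,0.002,0,0,0,0,0.1],[0,0.002,0,0,0,0,0.1]]' 15
python3 - <<'E'
from h import *
from scipy.spatial.transform import Rotation as Ro
s=get_state();print(s['eef_pos'],s['force'],s['width'],s['moment']); print(Ro.from_euler('xyz',s['ee_rot']).as_matrix().round(4))
E
```

```text
t: 3.75
eef_pos: [0.5282, 0.0014, 0.1351]
ee_rot: [0.01, 1.57, 1.934]
force: [-2.1, 2.9, 1.6]
width: 0.0209
[0.52820876 0.00142941 0.13511608] [-2.09961141  2.90788103  1.5630249 ] 0.020857405062287667 [ 1.29543906  0.61207479 -0.0289434 ]
[[-1.000e-04 -9.381e-01 -3.465e-01]
 [ 4.000e-04 -3.465e-01  9.381e-01]
 [-1.000e+00  0.000e+00  4.000e-04]]
```

```bash
cat >> h.py <<'E'
def tab(hub,a0,steps,r=.055,R=np.array([[0,-.9381,-.3465],[0,-.3465,.9381],[-1,0,0]])):
    # a0: present commanded angle deg; clockwise steps; tool shifts from the pose at a0
    P=lambda a: r*np.array([np.cos(np.radians(a)),np.sin(np.radians(a)),0])
    return [(R.T@(P(a0-s)-P(a0))).round(4).tolist() for s in steps]
E
python3 - <<'E'
from h import *
for r in tab(0,136.5,[10,20,30,40]): print(r)
E
```

```text
[0.0, -0.0089, 0.0035]
[0.0, -0.0183, 0.0053]
[0.0, -0.0279, 0.0055]
[0.0, -0.0374, 0.0041]
```

```bash
python3 -m crank '[[0,-0.0089,0.0035,0,0,0,0.1],[0,-0.0183,0.0053,0,0,0,0.1],[0,-0.0279,0.0055,0,0,0,0.1],[0,-0.0374,0.0041,0,0,0,0.1],[0,-0.0374,0.0041,0,0,0,0.1]]' 25
python3 - <<'E'
from h import *
s=get_state();print(s['eef_pos'],s['force'],s['width'])
d=s['eef_pos'][:2]-[.568,-.0365]; print(np.hypot(*d),np.degrees(np.arctan2(d[1],d[0])))
for r in tab(0,96.5,range(20,200,20)): print(r)
E
```

```text
t: 4.38
eef_pos: [0.5627, 0.018, 0.1352]
ee_rot: [-2.339, 1.57, -0.415]
force: [-0.3, 2.3, 0.1]
width: 0.0208
[0.56265935 0.01804867 0.13515186] [-0.25774077  2.33725624  0.07604418] 0.02080700866951034
0.054809482432783274 95.59178489641577
[0.0, -0.0175, -0.0077]
[0.0, -0.0313, -0.0209]
[0.0, -0.0397, -0.0381]
[0.0, -0.0418, -0.057]
[0.0, -0.0372, -0.0756]
[0.0, -0.0266, -0.0915]
[0.0, -0.0112, -0.1028]
[0.0, 0.0071, -0.1081]
[0.0, 0.0262, -0.1068]
```

```bash
python3 -m crank '[[0,-0.0175,-0.0077,0,0,0,0.1],[0,-0.0313,-0.0209,0,0,0,0.1],[0,-0.0397,-0.0381,0,0,0,0.1],[0,-0.0418,-0.057,0,0,0,0.1],[0,-0.0372,-0.0756,0,0,0,0.1],[0,-0.0266,-0.0915,0,0,0,0.1],[0,-0.0112,-0.1028,0,0,0,0.1],[0,0.0071,-0.1081,0,0,0,0.1],[0,0.0262,-0.1068,0,0,0,0.1],[0,0.0262,-0.1068,0,0,0,0.1]]'
python3 - <<'E'
from h import *
s=get_state();print(s['eef_pos'],s['force'],s['width'])
d=s['eef_pos'][:2]-[.568,-.0365]; print(np.hypot(*d),np.degrees(np.arctan2(d[1],d[0])))
for r in tab(0,-83.5,range(20,200,20)): print(r)
f=grab('top','t2.png'); cv2.imwrite('pics/t2z.png',cv2.resize(f['pixels'][130:290,165:365,::-1],None,fx=3.5,fy=3.5,interpolation=cv2.INTER_CUBIC))
E
```

```text
t: 5.62
eef_pos: [0.5732, -0.0916, 0.1351]
ee_rot: [-0.483, 1.569, 1.44]
force: [-3.8, 6.4, 3.6]
width: 0.0207
[ 0.57315527 -0.09162839  0.13509779] [-3.76866493  6.3934583   3.56308692] 0.020692980872427914
0.05536890907295024 -84.65758059992366
[0.0, 0.0175, 0.0077]
[0.0, 0.0313, 0.0209]
[0.0, 0.0397, 0.0381]
[0.0, 0.0418, 0.057]
[0.0, 0.0372, 0.0756]
[0.0, 0.0266, 0.0915]
[0.0, 0.0112, 0.1028]
[0.0, -0.0071, 0.1081]
[0.0, -0.0262, 0.1068]
```

View pics/t2z.png

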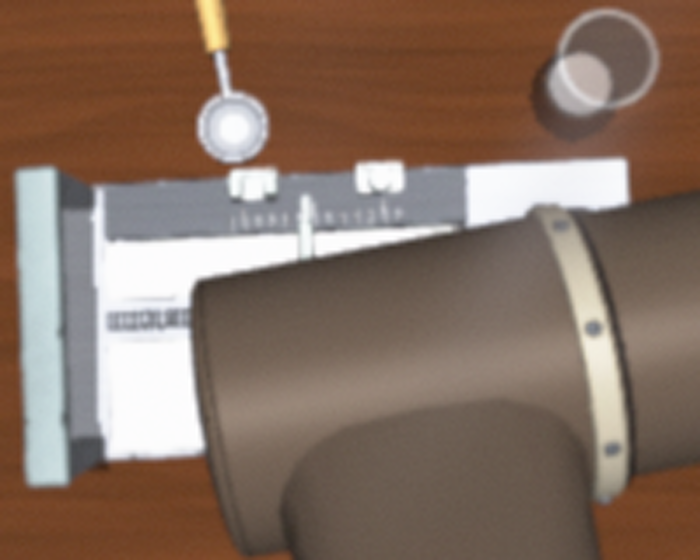

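The fence pointer, at about (306,200) in the zoom, has moved toward the fork at about (253,183). I'll keep turning clockwise.

```bash
python3 -m crank '[[0,0.0175,0.0077,0,0,0,0.1],[0,0.0313,0.0209,0,0,0,0.1],[0,0.0397,0.0381,0,0,0,0.1],[0,0.0418,0.057,0,0,0,0.1],[0,0.0372,0.0756,0,0,0,0.1],[0,0.0266,0.0915,0,0,0,0.1],[0,0.0112,0.1028,0,0,0,0.1],[0,-0.0071,0.1081,0,0,0,0.1],[0,-0.0262,0.1068,0,0,0,0.1]]'
python3 -m crank '[[0,-0.0175,-0.0077,0,0,0,0.1],[0,-0.0313,-0.0209,0,0,0,0.1],[0,-0.0397,-0.0381,0,0,0,0.1],[0,-0.0418,-0.057,0,0,0,0.1],[0,-0.0372,-0.0756,0,0,0,0.1],[0,-0.0266,-0.0915,0,0,0,0.1],[0,-0.0112,-0.1028,0,0,0,0.1],[0,0.0071,-0.1081,0,0,0,0.1],[0,0.0262,-0.1068,0,0,0,0.1],[0,0.0262,-0.1068,0,0,0,0.1]]'
python3 - <<'E'
from h import *
s=get_state();print(s['eef_pos'],s['force'],s['width'])
d=s['eef_pos'][:2]-[.568,-.0365]; print(np.hypot(*d),np.degrees(np.arctan2(d[1],d[0])))
f=grab('top','t3.png'); cv2.imwrite('pics/t3z.png',cv2.resize(f['pixels'][172:204,222:292,::-1],None,fx=11,fy=11,interpolation=cv2.INTER_NEAREST))
f=grab('side','s3.png'); cv2.imwrite('pics/s3z.png',cv2.resize(f['pixels'][165:235,205:275,::-1],None,fx=8,fy=8,interpolation=cv2.INTER_NEAREST))
E
```

```text
t: 6.8
eef_pos: [0.5628, 0.0186, 0.1351]
ee_rot: [1.72, 1.57, -2.637]
force: [-2.5, -9.5, 2.1]
width: 0.0204
t: 8.05
eef_pos: [0.5747, -0.0912, 0.1351]
ee_rot: [-0.518, 1.57, 1.406]
force: [-2.8, 1.2, 1.4]
width: 0.0202
[ 0.57466646 -0.09119693  0.13514523] [-2.8331873   1.22475218  1.41133833] 0.02021028730398956
0.05510168323133937 -83.05106091105354
```

View pics/t3z.png

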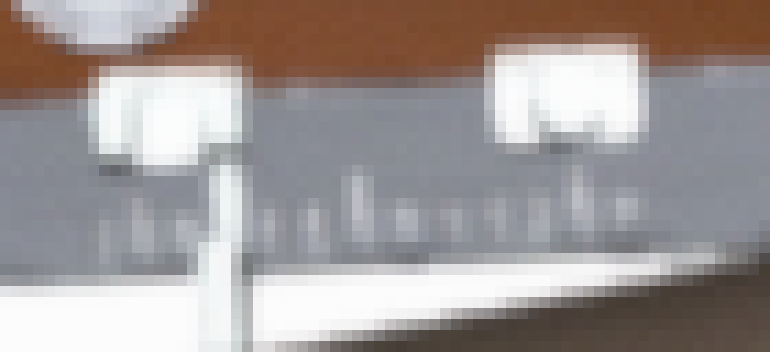

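View pics/s3z.png

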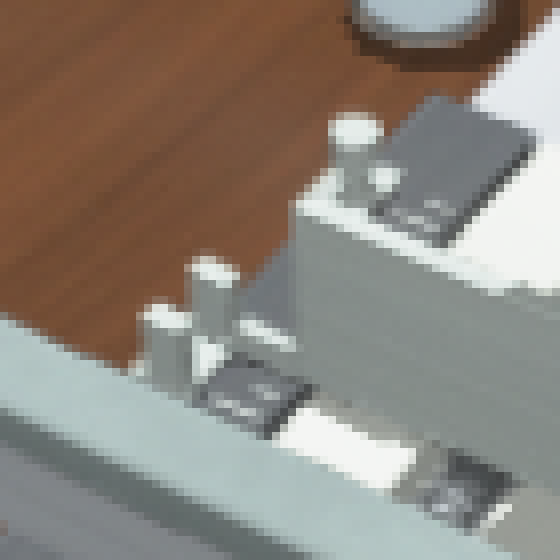

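```bash
python3 -m crank '[[0,0.0175,0.0077,0,0,0,0.1],[0,0.0313,0.0209,0,0,0,0.1],[0,0.0397,0.0381,0,0,0,0.1],[0,0.0418,0.057,0,0,0,0.1],[0,0.0372,0.0756,0,0,0,0.1],[0,0.0266,0.0915,0,0,0,0.1],[0,0.0112,0.1028,0,0,0,0.1],[0,-0.0071,0.1081,0,0,0,0.1],[0,-0.0262,0.1068,0,0,0,0.1],[0,-0.0262,0.1068,0,0,0,0.1]]'
python3 - <<'E'
from h import *
s=get_state();print(s['eef_pos'],s['force'],s['width'])
d=s['eef_pos'][:2]-[.568,-.0365]; print(np.hypot(*d),np.degrees(np.arctan2(d[1],d[0])))
f=grab('top','t4.png'); cv2.imwrite('pics/t4z.png',cv2.resize(f['pixels'][172:204,222:292,::-1],None,fx=11,fy=11,interpolation=cv2.INTER_NEAREST))
f=grab('side','s4.png'); cv2.imwrite('pics/s4z.png',cv2.resize(f['pixels'][165:235,205:275,::-1],None,fx=8,fy=8,interpolation=cv2.INTER_NEAREST))
E
```

```text
t: 9.4
eef_pos: [0.565, 0.0184, 0.1352]
ee_rot: [-2.252, 1.569, -0.327]
force: [2.9, -4.0, -0.6]
width: 0.0203
[0.56499619 0.01844958 0.13516633] [ 2.88151055 -4.00167743 -0.56057248] 0.020349033945484953
0.055031618779979474 93.12895284876281
```

View pics/t4z.png

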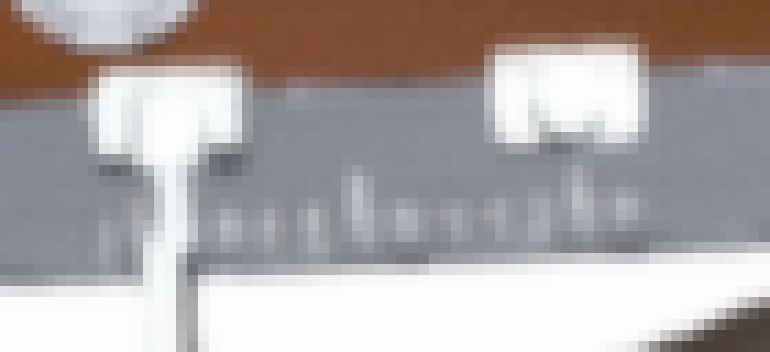

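View pics/s4z.png

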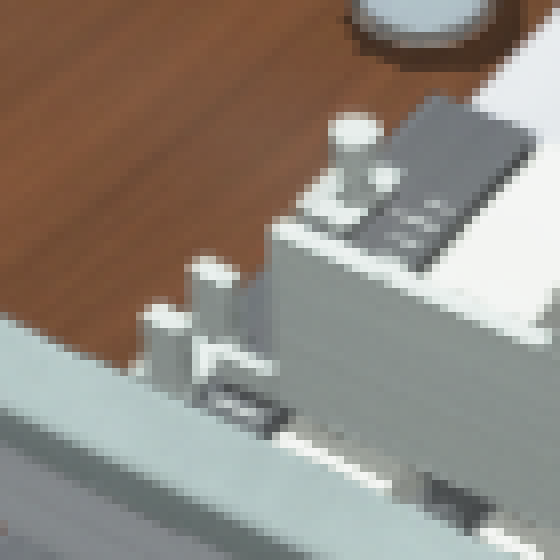

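```bash
python3 -m crank '[[0,0,0,0,0,0,0.6],[0,0,0,0,0,0,0.8],[0,0,0,0,0,0,0.8],[0,0,0,0,0,0,0.8],[-0.03,0,0,0,0,0,0.8],[-0.09,0,0,0,0,0,0.8],[-0.09,-0.04,0.04,0,0,0,0.8],[-0.09,-0.08,0.08,0,0,0,0.8],[-0.09,-0.118,0.12,0,0,0,0.8],[-0.09,-0.118,0.12,0,0,0,0.8]]'
python3 -m crank '[[0,0,0,0,0,0,0.8],[0,0,0,0,0,0,0.8]]'
python3 - <<'E'
from h import *
f=grab('wrist','w5.png'); print(get_state()['eef_pos'],ray(f,(256,192))[0],proj(f,[.65,.178,.08]))
E
```

```text
t: 10.75
eef_pos: [0.6317, 0.1746, 0.2238]
ee_rot: [1.572, 1.57, -2.784]
force: [-0.3, -0.4, -0.2]
width: 0.0701
t: 11.0
eef_pos: [0.6308, 0.1705, 0.2255]
ee_rot: [-1.297, 1.571, 0.627]
force: [-0.5, 0.5, 1.3]
width: 0.0703
[0.63085607 0.1703664  0.2256462 ] [0.55290622 0.14157004 0.40582179] [[251.01672164 190.67340172]]
```

View pics/w5.png

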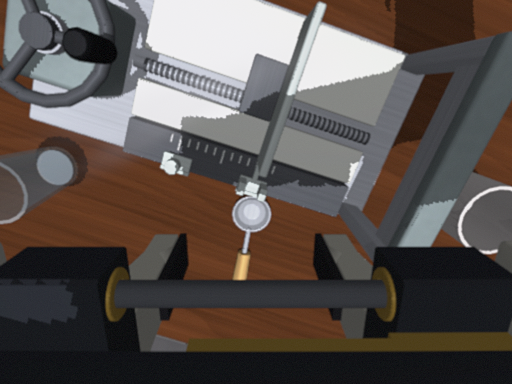

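```bash
python3 - <<'E'
from h import *
f=load('w5.png'); cv2.imwrite('pics/w5z.png',cv2.resize(f['pixels'][150:210,225:285,::-1],None,fx=9.5,fy=9.5,interpolation=cv2.INTER_CUBIC))
E
```

```text
(no output)
```

View pics/w5z.png

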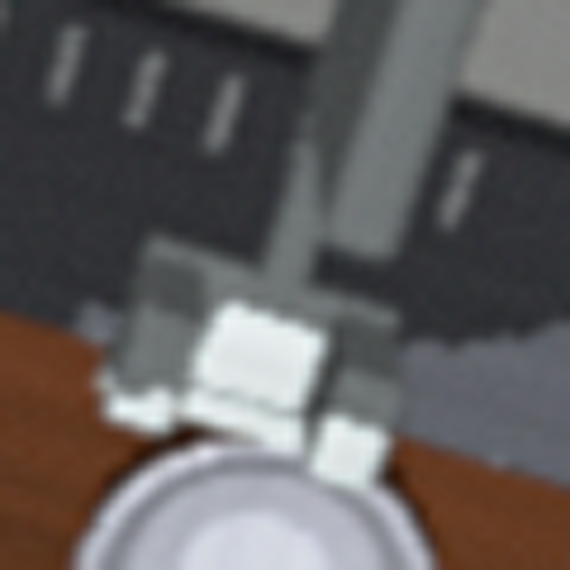

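```bash
python3 - <<'E'
from h import *
f=load('w5.png'); c=np.array([-.0348,.9994]); k=9.5
def y(zx,zy,z):
    p=onz(f,((zx+.5)/k-.5+225,(zy+.5)/k-.5+150),z); return round((p[:2]@c)*1000,1),(p[:2]*1000).round(1)
for n,a in dict(cl=(148,240,.05),cr=(400,322,.05),ptip58=(289,284,.058),ptip60=(289,284,.06),pl=(265,280,.058),pr=(314,290,.058),ltop=(103,380,.08),rtop=(388,430,.08),rtl=(325,413,.08),rtb=(378,485,.08),ltl2=(185,398,.08),plateL=(328,245,.123),plateR=(402,262,.123),t1=(66,65,.05),t2=(145,90,.05),t3=(225,115,.05),t4=(460,190,.05)).items(): print(n,y(*a))
E
```

```text
cl (np.float64(140.2), array([645.2, 162.8]))
cr (np.float64(172.9), array([644.3, 195.5]))
ptip58 (np.float64(157.6), array([642.4, 180. ]))
ptip60 (np.float64(157.4), array([641.9, 179.8]))
pl (np.float64(154.7), array([642.9, 177.2]))
pr (np.float64(160.7), array([642. , 183.1]))
ltop (np.float64(138.9), array([654.6, 161.7]))
rtop (np.float64(171.6), array([649. , 194.3]))
rtl (np.float64(164.1), array([649.6, 186.8]))
rtb (np.float64(172.7), array([655.6, 195.6]))
ltl2 (np.float64(148.4), array([653.4, 171.2]))
plateL (np.float64(153.3), array([620.7, 175. ]))
plateR (np.float64(160.7), array([619.8, 182.4]))
t1 (np.float64(124.3), array([628.2, 146.2]))
t2 (np.float64(134.2), array([627.7, 156.2]))
t3 (np.float64(144.3), array([627.3, 166.3]))
t4 (np.float64(174.4), array([626.1, 196.3]))
```

The wrist view puts the pointer between the prongs, but 0.5 to 1.2 mm past the middle. There is plenty of time, so I'll re-grasp and turn back about 12°.

```bash
python3 -m crank '[[0,0.04,-0.04,0,0,0,0.8],[0,0.08,-0.08,0,0,0,0.8],[0,0.118,-0.12,0,0,0,0.8],[0,0.118,-0.12,0,0,0,0.8],[0,0.118,-0.12,0,0,0,0.8],[0.03,0.118,-0.12,0,0,0,0.8],[0.06,0.118,-0.12,0,0,0,0.8],[0.09,0.118,-0.12,0,0,0,0.8],[0.09,0.118,-0.12,0,0,0,0.8]]'
python3 - <<'E'
from h import *
s=get_state();print(s['eef_pos'],s['force'],s['width'])
d=s['eef_pos'][:2]-[.568,-.0365]; print(np.hypot(*d),np.degrees(np.arctan2(d[1],d[0])))
f=grab('wrist','w6.png')
for r in tab(0,94,[-4,-8,-12]): print(r)
E
```

```text
t: 12.18
eef_pos: [0.5607, 0.0182, 0.1329]
ee_rot: [1.503, 1.566, -2.855]
force: [0.1, -0.1, 0.5]
width: 0.0699
[0.56070714 0.0182498  0.13294655] [ 0.08223521 -0.07660876  0.48551384] 0.06987738723849428
0.055233386571493 97.58733135651012
[0.0, 0.0037, 0.0009]
[0.0, 0.0075, 0.0016]
[0.0, 0.0113, 0.0021]
```

View pics/w6.png

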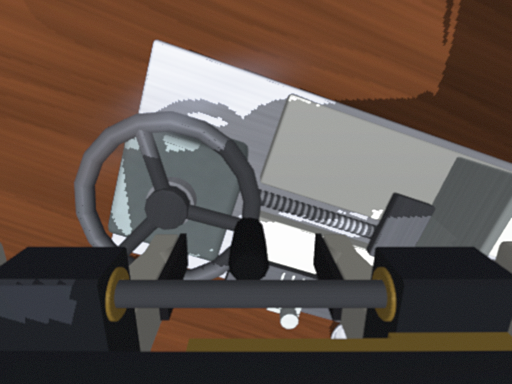

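```bash
python3 -m crank '[[0,0,0,0,0,0,0.5],[0,0,0,0,0,0,0.3],[0,0,0,0,0,0,0.1],[0,0,0,0,0,0,0.1],[0,0,0,0,0,0,0.1],[0,0,0,0,0,0,0.1],[0,0,0,0,0,0,0.1],[0,0,0,0,0,0,0.1]]'
python3 - <<'E'
from h import *
s=get_state();print(s['eef_pos'],s['force'],s['width'])
E
```

```text
t: 13.22
eef_pos: [0.5621, 0.0177, 0.1352]
ee_rot: [-3.049, 1.571, -1.125]
force: [1.0, -2.4, 0.4]
width: 0.0207
[0.56206015 0.01773993 0.13524232] [ 0.97949618 -2.38926535  0.38841838] 0.020715822470173225
```

```bash
python3 -m crank '[[0,0.0037,0.0009,0,0,0,0.1],[0,0.0075,0.0016,0,0,0,0.1],[0,0.011,0.002,0,0,0,0.1],[0,0.011,0.002,0,0,0,0.1],[0,0.011,0.002,0,0,0,0.1]]'
python3 -m crank '[[0,0,0,0,0,0,0.6],[0,0,0,0,0,0,0.8],[0,0,0,0,0,0,0.8],[0,0,0,0,0,0,0.8],[-0.03,0,0,0,0,0,0.8],[-0.09,0,0,0,0,0,0.8],[-0.09,-0.043,0.04,0,0,0,0.8],[-0.09,-0.086,0.08,0,0,0,0.8],[-0.09,-0.129,0.118,0,0,0,0.8],[-0.09,-0.129,0.118,0,0,0,0.8]]'
python3 -m crank '[[0,0,0,0,0,0,0.8],[0,0,0,0,0,0,0.8],[0,0,0,0,0,0,0.8]]'
python3 - <<'E'
from h import *
f=grab('wrist','w7.png'); print(get_state()['eef_pos'])
cv2.imwrite('pics/w7z.png',cv2.resize(f['pixels'][150:210,225:285,::-1],None,fx=9.5,fy=9.5,interpolation=cv2.INTER_CUBIC))
E
```

```text
t: 13.85
eef_pos: [0.5509, 0.0158, 0.1353]
ee_rot: [2.611, 1.571, -1.748]
force: [2.4, -2.6, 0.3]
width: 0.0205
t: 15.1
eef_pos: [0.632, 0.1746, 0.2234]
ee_rot: [1.606, 1.569, -2.75]
force: [-0.5, -0.3, -0.9]
width: 0.0699
t: 15.48
eef_pos: [0.6309, 0.1705, 0.2257]
ee_rot: [-1.37, 1.57, 0.553]
force: [0.3, 0.3, 0.5]
width: 0.0702
[0.63095872 0.17060401 0.22573299]
```

View pics/w7z.png

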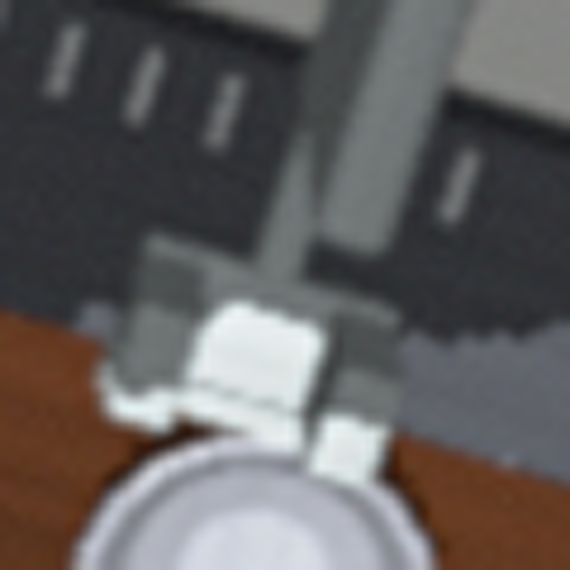

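```bash
python3 - <<'E'
from h import *
f=load('w7.png'); c=np.array([-.0348,.9994]); k=9.5
def y(zx,zy,z):
    p=onz(f,((zx+.5)/k-.5+225,(zy+.5)/k-.5+150),z); return round((p[:2]@c)*1000,1)
print(y(147,236,.05),y(400,319,.05),'ptr',y(281,279,.058),'plate',(y(320,237,.123)+y(392,252,.123))/2)
a=load('top0.png')['pixels'].astype(int); f=grab('top','t8.png'); b=f['pixels'].astype(int)
s0=load('side0.png')['pixels'].astype(int); s=grab('side','s8.png')['pixels'].astype(int)
for n,w in dict(mug=(slice(190,230),slice(100,160)),spoon=(slice(110,180),slice(215,243)),tumbler=(slice(130,168),slice(318,356))).items(): print(n,abs(a[w]-b[w]).mean().round(2))
for n,w in dict(mugS=(slice(270,345),slice(140,200)),tumS=(slice(125,175),slice(243,275))).items(): print(n,abs(s0[w]-s[w]).mean().round(2))
E
```

```text
140.1 173.0 ptr 156.6 plate 156.05
mug 50.82
spoon 55.14
tumbler 2.63
mugS 7.08
tumS 7.5
```

View pics/s8.png

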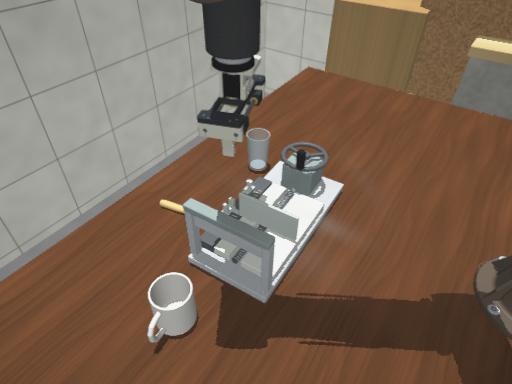

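The side view shows the mug at (173,305), the tumbler at (258,150) and the spoon handle at (175,208), all where they started. The hand is clear of everything.

```bash
python3 -c "
from station import *
print(job_done())"
```

```text
the job is handed in; nothing more can be done
None
```

I turned the handwheel clockwise by its grip about 2.1 turns and let go. A close wrist view showed the pointer about 1 mm past the middle of the fork, so I re-grasped, turned back about 12°, let go again and handed in at about 15.6 s.

- **Pointer:** the last wrist view puts its tip at 156.6 mm along the cutter's y and the fork's middle at 156.5 mm. It stands between the prongs, with about 0.5 mm of uncertainty. The fence plate's own centre read 156.05 mm in the same picture, a difference of about 0.5 mm.
- **Forces:** the wrist force stayed at or below about 11 N in every reading I took.
- **Other objects:** the tumbler, mug and spoon look unmoved in the side view. The top-view difference check confirmed only the tumbler (2.6). It gave about 50 for the mug and spoon, most likely because the arm and its shadow covered them, so those two rest on the side view, plus the wrist view for the spoon.
- **Hand:** it was clear of everything, about 0.226 m up with the fingers open, when I handed in.

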